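# Try the anvil of the tall tool setter

## Robot

A 6-joint arm with a two-finger parallel gripper is mounted at the origin on the work surface; the furniture and walls round the work are solid. World frame = base frame: x ahead of the robot, y to its left, z up, the work surface at z = 0. Lengths are in m, angles in rad, forces in N, time in s.
With the tool pointing down it reaches from about 0.35 to 0.85 m from the base axis. Payload 8.1 kg.
Tool frame: the origin (TCP) lies midway between the tips of the shut fingers; the grasp point (between the pads) lies 19 mm behind it; z points along the fingers, y is the direction in which the jaws open and shut (so a half turn about z gives the same grasp; the last joint's range is limited). The gripper opens to 85 mm and grips with 20 to 120 N. Pads are 22 mm wide; open, the fingers measure 114 mm over their backs; the gripper's body (76 mm by 85 mm) begins 54 mm behind the grasp point. The pads swing forward as they close: fully open they stand 13 mm farther back than shut.
Start: joints at [-1.33, 0.13, 1.488, -0, 1.523, -0.085], TCP at [0.192, -0.568, 0.231] pointing down, gripper open.
Joint ranges: [-2.96, 2.96], [-0.89, 2.26], [0.02, 2.5], [-1.34, 4.48], [0, 2.73], [-2.66, 2.66]. Speed limits (rad/s): [2.39, 2.39, 2.79, 3.14, 3.14, 3.14].

## Interface

Orientations are given as a unit quaternion [x, y, z, w].
In Python, from station import env, cams, close_job gives the robot as it stands.
- The arm moves only by the tool move_arm, never from a script. Its argument "steps" is a list of rows, each an object of numbers: "x", "y", "z": the shift along the tool's x, y, z each as a share of 0.3 m, from -1 to 1; "wx", "wy", "wz": the turn, a rotation vector about the tool's x, y, z each as a share of pi rad, from -1 to 1. In form: [{"x": .., "y": .., "z": .., "wx": .., "wy": .., "wz": ..}, ...]. A call has 1 to 8 rows; each row is the pose to reach, as a shift and turn from the pose commanded when the call began, along the tool's axes at that moment, turning the shorter way round; what a row does not reach only later rows make up. A row lasts 1/8 s, in which the tool goes at most 62.5 mm and 10.7 degrees, less where a joint would pass 70% of its speed; a pose out of reach is approached as far as the arm can. A call with a number of a shift or a turn outside -1 to 1 is refused whole. A call with a gripper value outside its range is refused whole. "hand" is the gripper's target within -1 to 1 (fully open at 1, half-way at 0, shut at -1), set as the call begins (left out, the last holds). The fingers move at their own pace and stop on an object; "grip_force" is the grip in N (left out, the last holds). Time passes only in rows, so rows that repeat a pose let the fingers close. It gives the time, the measured TCP pose, the force and the opening at its end, in the units of the state.
- env.get_state(): the state, without advancing time (a new reading comes with each control period).
- cams.camera(name): name is "scene" or "top" or "wrist"; returns a dict with "pixels" (420x560x3 uint8, red, green, blue), "mtx" (3x3 intrinsics, pixels), "R" (3x3) and "t" (3): a world point X has camera coordinates R X + t. Camera axes: x right, y down, z forward; pixel columns grow to the right and rows downward; lengths in m; the calibration is good to about 2 mm. A picture is of the moment at which its call begins. There is no depth.
- close_job(): hands the job in, once; it reports no verdict.
The state is a dict: "time_s": time; "qpos": joint angles; "qd": joint speeds; "joint_efforts": joint torques, N m; "tool_pos": TCP position; "eef_rot": TCP orientation; "ft_force": force on the tool from outside, world axes, zero at the start; "moment": the same for the moment, N m; "width": opening from 0.0 (shut) to 1.0 (fully open).
Only numpy, scipy, OpenCV 4.12 (cv2) and the standard library are available. Lean on these libraries where they do the work, as an engineer would, in place of code of your own. Each camera call takes 0.05 s, during which the arm holds its last target. There are 200 camera calls.

## Task

Before the next job, check that the tall round tool setter on the stone plate is free: with the fingertips, gently press its sprung anvil about halfway down, never hard against its stop, keep it down for about half a second, then let it spring back and draw the hand up at least a hand's width clear. Do not grip, lift, shift or tip the setter, and do not touch the low round setter, the square setter, the two loose workpieces or the plate.

Things in the scene. Friction and masses are not known exactly. Their poses are not given: they have to be found in the camera images.
- tall_setter: The tall round tool setter: an upright aluminium cylinder, 43 mm across (50 mm at its foot), 76 mm high, with a small dial on one side and a sprung anvil on top. Its anvil is a flat steel disc 26 mm across and 6 mm thick on a thin stem, its top 90 mm above the underside. Loose, about 0.4 kg. Origin: centre of the underside; z up.
- low_setter: The low round tool setter: the same cylinder and anvil as the tall one, but the body is only 40 mm high. Its anvil is a flat steel disc 26 mm across and 6 mm thick on a thin stem, its top 54 mm above the underside. Loose, about 0.4 kg. Origin: centre of the underside; z up.
- square_setter: The square tool setter: an upright aluminium block, 46 x 46 mm, 54 mm high, with the same dial and anvil. Its anvil is a flat steel disc 26 mm across and 6 mm thick on a thin stem, its top 68 mm above the underside. Loose, about 0.4 kg. Origin: centre of the underside; z up.
- tall_top (a point): Centre of the top face of the tall setter's anvil; moves with the anvil.
- tall_anvil (a joint): How far the tall setter's anvil is pressed down, m: 0 up (at rest), 0.010 hard on its stop. The spring takes about 1 N to start, 5 N at 4 mm and 11 N at the stop, and lifts the anvil again by itself.
- low_top (a point): Centre of the top face of the low setter's anvil; moves with the anvil.
- low_anvil (a joint): How far the low setter's anvil is pressed down, m: 0 up (at rest), 0.010 hard on its stop. The spring takes about 1 N to start, 5 N at 4 mm and 11 N at the stop, and lifts the anvil again by itself.
- square_top (a point): Centre of the top face of the square setter's anvil; moves with the anvil.
- square_anvil (a joint): How far the square setter's anvil is pressed down, m: 0 up (at rest), 0.010 hard on its stop. The spring takes about 1 N to start, 5 N at 4 mm and 11 N at the stop, and lifts the anvil again by itself.
- plate: Dark stone surface plate, 155 x 205 x 36 mm, fixed. Origin: centre of its underside, on the bench; its long side lies along its y. The three setters stand on it in a row along its y, their centres about 66 mm apart, in any order, with two loose workpieces lying before them.
- steel_piece: Loose steel workpiece with drilled holes lying on the plate, 30 x 78 x 10 mm. Origin: centre of its underside.
- alu_piece: Loose aluminium workpiece with a drilled hole lying on the plate, 32 x 48 x 20 mm. Origin: centre of its underside.
Not all that is in view belongs to the job. Leave any blue look-alike of the tall_setter alone. What is shaped like the low_setter but pink is not meant.

How it is judged:
By the outcome, as a careful person would: the job done as asked, in the order asked, and still so for the second after the job is handed in, with the robot touching nothing.
It also fails if it takes over 34 s, if anything falls off the work surface, if the arm or the gripper's body presses on something with over 40 N, if the wrist force passes 120 N, or if a joint passes its speed limit or range.

## Working session

There is one attempt and no reset: what is moved stays moved. The work goes in short steps, Python scripts to look and compute and a tool call to move; the robot and the scene stay as the last step left them, time stands still between calls to the robot, and variables do not carry over. Pictures are saved under pics/ and viewed, about 8 in all and at most 12, crops included, and the job is handed in when it is done.

Besides the shell and the picture viewer there is one more tool, called after "Emit:" by a JSON object that holds its "api" and its "payload". move_arm: Moves the arm, as the interface text tells. Its arguments: {"type":"object","properties":{"steps":{"type":"array","items":{"type":"object","properties":{"x":{"type":"number","minimum":-1,"maximum":1},"y":{"type":"number","minimum":-1,"maximum":1},"z":{"type":"number","minimum":-1,"maximum":1},"wx":{"type":"number","minimum":-1,"maximum":1},"wy":{"type":"number","minimum":-1,"maximum":1},"wz":{"type":"number","minimum":-1,"maximum":1}}}},"hand":{"type":"number"},"grip_force":{"type":"number"}},"required":["steps"]}

```bash
mkdir -p pics; cat > h.py <<'E'
import numpy as np, cv2
from station import env, cams
def snap(n,f):
    c=cams.camera(n); cv2.imwrite(f,c["pixels"][:,:,::-1]); np.savez(f[:-4],**c); return c
def ray(c,u,v,z):
    d=np.linalg.inv(c["mtx"])@[u,v,1]; R=c["R"]; o=-R.T@c["t"]; d=R.T@d
    return o+d*(z-o[2])/d[2]
def proj(c,X):
    p=c["mtx"]@(c["R"]@np.array(X)+c["t"]); return p[:2]/p[2]
E
python3 - <<'E'
from h import *
a=snap("scene","pics/s1.png");b=snap("top","pics/t1.png")
for c in(a,b):print(-c["R"].T@c["t"])
s=env.get_state();print(s)
E
```

```text
[0.11072034 0.61042646 0.50093064]
[0.37122385 0.01059222 0.95498931]
{'time_s': 0.1, 'qpos': array([-1.33039537e+00,  1.31097908e-01,  1.48918195e+00, -2.27093356e-05,
        1.52301326e+00, -8.53903859e-02]), 'qd': array([-1.36604419e-03, -1.85925889e-03, -1.57806643e-03, -3.18234900e-04,
       -8.58874731e-04, -8.85244489e-05]), 'joint_efforts': array([ 2.35680978e-03, -5.70953822e+01, -5.01938832e+01, -5.92872311e-05,
        8.26808828e-03, -1.78062203e-05]), 'tool_pos': array([ 0.19193319, -0.56793979,  0.23033566]), 'eef_rot': array([ 9.86761366e-01,  1.62176707e-01, -7.71389851e-05, -8.46804935e-04]), 'ft_force': array([-0.57282135, -0.14461968,  0.10361565]), 'moment': array([ 0.01508363,  0.02521852, -0.03261634]), 'width': 1.0034068678232901}
```

View pics/s1.png

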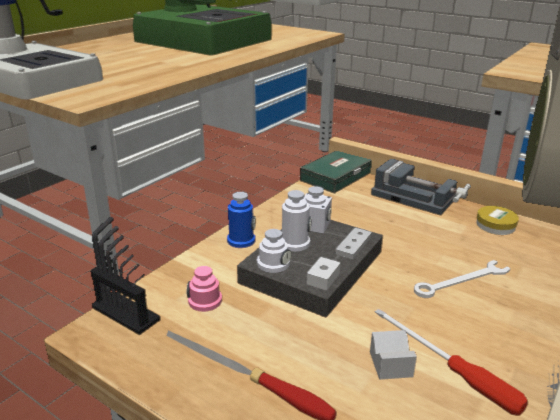

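View pics/t1.png

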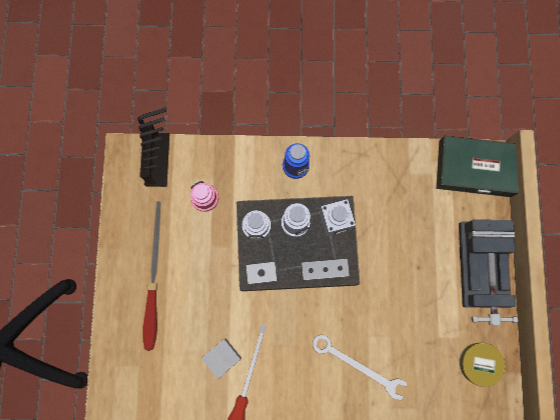

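Candidates in the top view:
- middle round setter (297,213)
- left round setter (256,222), which looks low in the scene view
- square setter (338,214)
- blue look-alike (297,157)
- pink look-alike (204,195)

In the scene view the middle one (295,205) is the tall aluminium one. I'll check it in a close crop.

```bash
python3 - <<'E'
from h import *
s=cv2.imread("pics/s1.png")[175:285,220:340];t=cv2.imread("pics/t1.png")[190:300,230:370]
f=lambda i,k:cv2.resize(i,None,fx=k,fy=k,interpolation=cv2.INTER_CUBIC)
a=f(s,5);b=f(t,5);cv2.imwrite("pics/c1.png",a);cv2.imwrite("pics/c2.png",b)
E
```

```text
(no output)
```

View pics/c1.png

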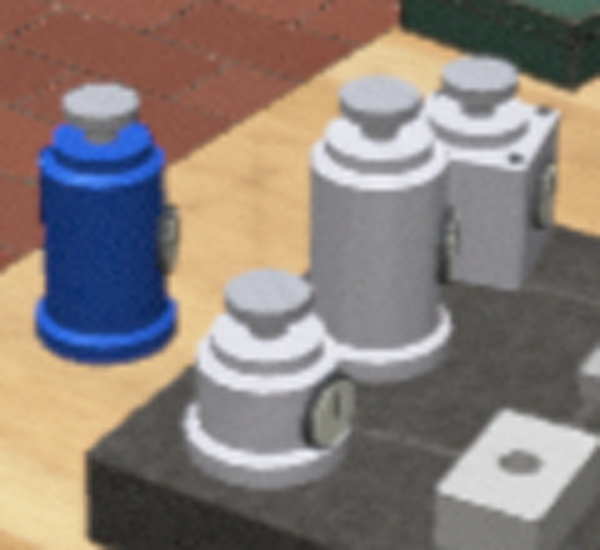

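View pics/c2.png

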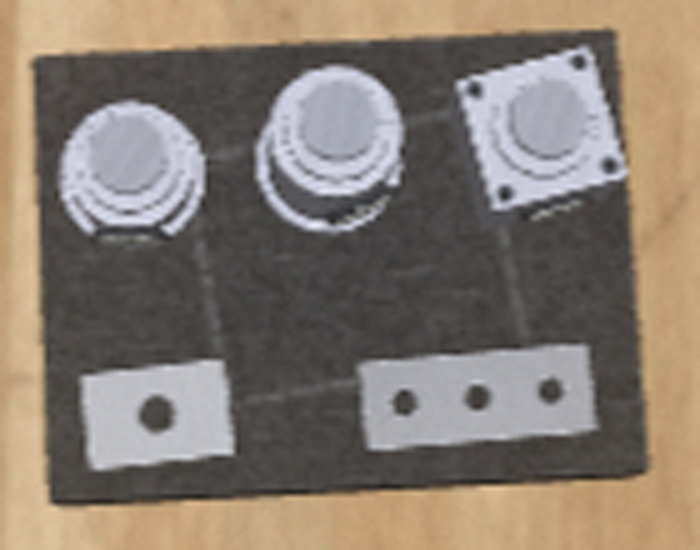

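The crops agree. The tall aluminium setter is the middle one, with its anvil top at about (297.2,213.4) in top and (295.6,194.0) in scene. The low setter is to its left and the square one to its right.

```bash
python3 - <<'E'
from h import *
a=np.load("pics/s1.npz");b=np.load("pics/t1.npz")
for n,s,t,z in(("tall",(295.6,194.0),(297.2,213.4),.126),("low",(273.2,233.8),(255.2,220.4),.09),("sq",(315.5,190.1),(339.2,213.2),.104)):
    P=[c["mtx"]@np.c_[c["R"],c["t"]] for c in(a,b)]
    X=cv2.triangulatePoints(*P,np.array(s),np.array(t));print(n,(X[:3]/X[3]).ravel().round(4),ray(a,*s,z).round(4),ray(b,*t,z).round(4))
from scipy.spatial.transform import Rotation as Ro
s=env.get_state();print(Ro.from_quat(s["eef_rot"]).as_matrix().round(3))
for n,p in(("plate corners",[(237,201.5),(353,196),(358,284),(240,290)]),):
    print([ray(b,*q,.036).round(3) for q in p])
E
```

```text
tall [ 0.5209 -0.0238  0.1216] [ 0.5158 -0.0164  0.126 ] [ 0.5204 -0.0234  0.126 ]
low [0.5149 0.0434 0.0844] [0.5093 0.051  0.09  ] [0.5143 0.0434 0.09  ]
sq [ 0.5262 -0.0927  0.0993] [ 0.5211 -0.0846  0.104 ] [ 0.5257 -0.092   0.104 ]
[[ 0.947  0.32  -0.   ]
 [ 0.32  -0.947  0.002]
 [ 0.    -0.002 -1.   ]]
[array([0.556, 0.078, 0.036]), array([ 0.569, -0.125,  0.036]), array([ 0.416, -0.131,  0.036]), array([0.404, 0.068, 0.036])]
```

Emit:
{"api": "move_arm", "payload": {"steps": [{"x": 0.81, "y": -0.685, "z": 0}, {"x": 0.81, "y": -0.685, "z": 0}, {"x": 0.81, "y": -0.685, "z": 0}, {"x": 0.81, "y": -0.685, "z": 0}, {"x": 0.81, "y": -0.685, "z": 0}, {"x": 0.81, "y": -0.685, "z": 0}], "hand": -1, "grip_force": 20}}

```text
invalid input
```

Emit:
{"api": "move_arm", "payload": {"steps": [{"x": 0.8, "y": -0.685, "z": 0}, {"x": 0.8, "y": -0.685, "z": 0}, {"x": 0.8, "y": -0.685, "z": 0}, {"x": 0.8, "y": -0.685, "z": 0}, {"x": 0.8, "y": -0.685, "z": 0}, {"x": 0.8, "y": -0.685, "z": 0}, {"x": 0.8, "y": -0.685, "z": 0}, {"x": 0.8, "y": -0.685, "z": 0}]}}

```text
invalid input
```

```bash
python3 - <<'E'
from h import *
w=snap("wrist","pics/w1.png");s=env.get_state()
print(s["tool_pos"],s["eef_rot"],s["ft_force"],s["width"],s["time_s"])
print(proj(w,s["tool_pos"]),proj(w,[.5204,-.0234,.126]))
E
```

```text
[ 0.1919559  -0.56802522  0.23047416] [ 9.86759842e-01  1.62186632e-01 -5.02009777e-05 -7.13140056e-04] [-0.43140145  0.66426349  1.50297859] 0.9988177994606896 0.15
[280.77499383 262.66791355] [ -787.42304632 -1015.49004687]
```

View pics/w1.png

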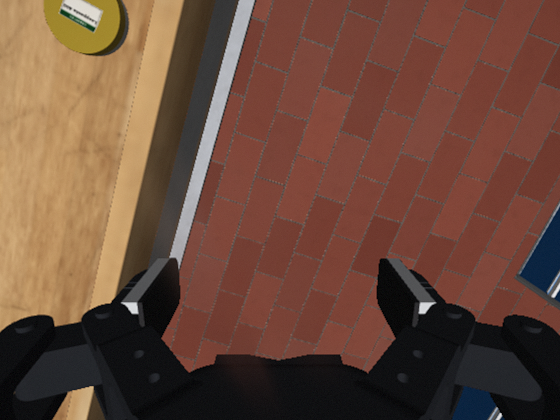

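The wrist view shows floor and the bench edge, so the arm hasn't moved. The calls were refused, so I'll give all six numbers per row.

Emit:
{"api": "move_arm", "payload": {"steps": [{"x": 0.81, "y": -0.685, "z": 0, "wx": 0, "wy": 0, "wz": 0}, {"x": 0.81, "y": -0.685, "z": 0, "wx": 0, "wy": 0, "wz": 0}, {"x": 0.81, "y": -0.685, "z": 0, "wx": 0, "wy": 0, "wz": 0}, {"x": 0.81, "y": -0.685, "z": 0, "wx": 0, "wy": 0, "wz": 0}, {"x": 0.81, "y": -0.685, "z": 0, "wx": 0, "wy": 0, "wz": 0}, {"x": 0.81, "y": -0.685, "z": 0, "wx": 0, "wy": 0, "wz": 0}], "hand": -1, "grip_force": 20}}

```text
time_s: 0.9
tool_pos: [0.3581, -0.2928, 0.2312]
eef_rot: [0.986, 0.165, 0.0, -0.0]
ft_force: [0.4, -0.1, 1.0]
width: 0.002
```

Emit:
{"api": "move_arm", "payload": {"steps": [{"x": 0.81, "y": -0.685, "z": 0, "wx": 0, "wy": 0, "wz": 0}, {"x": 0.81, "y": -0.685, "z": 0, "wx": 0, "wy": 0, "wz": 0}, {"x": 0.81, "y": -0.685, "z": 0, "wx": 0, "wy": 0, "wz": 0}, {"x": 0.81, "y": -0.685, "z": 0, "wx": 0, "wy": 0, "wz": 0}, {"x": 0.81, "y": -0.685, "z": 0, "wx": 0, "wy": 0, "wz": 0}, {"x": 0.81, "y": -0.685, "z": 0, "wx": 0, "wy": 0, "wz": 0}, {"x": 0.81, "y": -0.685, "z": 0, "wx": 0, "wy": 0, "wz": 0}, {"x": 0.81, "y": -0.685, "z": 0, "wx": 0, "wy": 0, "wz": 0}]}}

```text
time_s: 1.9
tool_pos: [0.5205, -0.0252, 0.2311]
eef_rot: [0.987, 0.161, -0.0, 0.0]
ft_force: [-0.8, -0.2, -0.1]
width: -0.003
```

```bash
python3 - <<'E'
from h import *
w=snap("wrist","pics/w2.png");s=env.get_state()
print(s["tool_pos"],s["eef_rot"],s["ft_force"],s["width"],s["time_s"])
print(proj(w,s["tool_pos"]),proj(w,[.5204,-.0234,.126]))
E
```

```text
[ 0.52052354 -0.02520179  0.23127125] [ 9.86943724e-01  1.61065342e-01 -1.13478532e-04  1.68848554e-04] [0.26289435 0.20174304 0.07108864] -0.0025391006481560742 1.95
[280.65238935 262.59656239] [277.59661443 203.07326118]
```

View pics/w2.png

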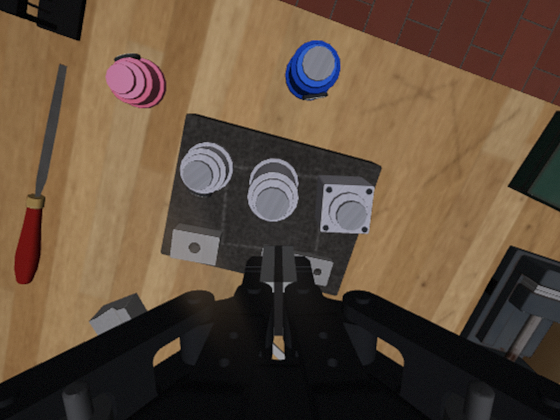

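```bash
python3 - <<'E'
from h import *
i=cv2.imread("pics/w2.png")[150:300,230:330]
cv2.imwrite("pics/c3.png",cv2.resize(i,None,fx=4,fy=4,interpolation=cv2.INTER_CUBIC))
w=np.load("pics/w2.npz")
for p in((273,203),(273,200),(275,203)):print(ray(w,*p,.126))
E
```

```text
[ 0.5193244  -0.02001104  0.126     ]
[ 0.52160028 -0.01925864  0.126     ]
[ 0.51981662 -0.02147751  0.126     ]
```

View pics/c3.png

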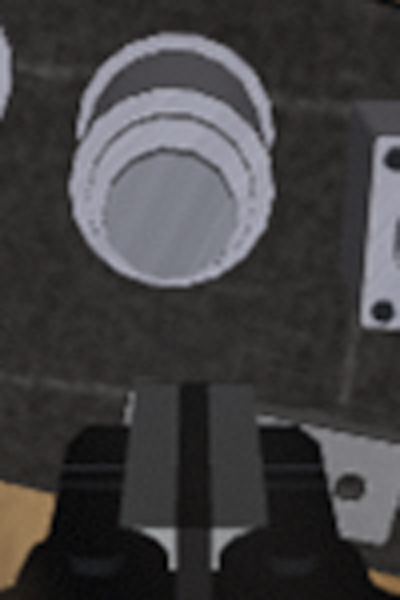

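The wrist crop puts the anvil centre at (272.4,203.1), which is about (0.519,-0.020). The three views agree to within about 5 mm. I'll correct by 5 mm and go down to about 8 mm above the anvil.

Emit:
{"api": "move_arm", "payload": {"steps": [{"x": 0, "y": -0.017, "z": 0.08, "wx": 0, "wy": 0, "wz": 0}, {"x": 0, "y": -0.017, "z": 0.16, "wx": 0, "wy": 0, "wz": 0}, {"x": 0, "y": -0.017, "z": 0.23, "wx": 0, "wy": 0, "wz": 0}, {"x": 0, "y": -0.017, "z": 0.28, "wx": 0, "wy": 0, "wz": 0}, {"x": 0, "y": -0.017, "z": 0.31, "wx": 0, "wy": 0, "wz": 0}, {"x": 0, "y": -0.017, "z": 0.32, "wx": 0, "wy": 0, "wz": 0}, {"x": 0, "y": -0.017, "z": 0.32, "wx": 0, "wy": 0, "wz": 0}, {"x": 0, "y": -0.017, "z": 0.32, "wx": 0, "wy": 0, "wz": 0}]}}

```text
time_s: 2.95
tool_pos: [0.5198, -0.0187, 0.1361]
eef_rot: [0.987, 0.162, 0.001, 0.0]
ft_force: [0.3, -0.1, 0.4]
width: -0.001
```

```bash
python3 - <<'E'
from h import *
w=snap("wrist","pics/w3.png");s=snap("scene","pics/s3.png")
print(env.get_state()["tool_pos"],env.get_state()["ft_force"])
f=lambda i:cv2.resize(i,(400,400),interpolation=cv2.INTER_CUBIC)
cv2.imwrite("pics/c4.png",np.hstack([f(cv2.imread("pics/w3.png")[180:330,205:355]),f(cv2.imread("pics/s3.png")[150:250,245:345])]))
E
```

```text
[ 0.51972251 -0.01866874  0.13591395] [ 0.16804481  0.00050767 -0.45033759]
```

View pics/c4.png

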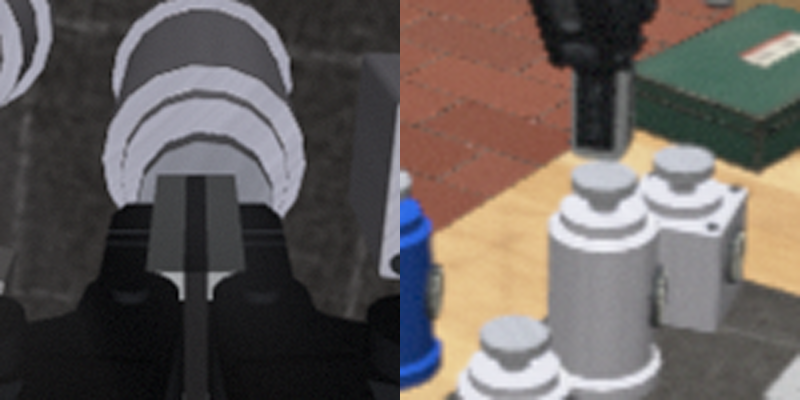

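The fingers hang over the disc and are only about 1.5 mm off sideways. The scene crop shows a gap of a few mm above the anvil. I'll trim sideways and approach slowly, watching the force.

Emit:
{"api": "move_arm", "payload": {"steps": [{"x": 0, "y": 0.005, "z": 0.01, "wx": 0, "wy": 0, "wz": 0}, {"x": 0, "y": 0.005, "z": 0.02, "wx": 0, "wy": 0, "wz": 0}, {"x": 0, "y": 0.005, "z": 0.025, "wx": 0, "wy": 0, "wz": 0}, {"x": 0, "y": 0.005, "z": 0.025, "wx": 0, "wy": 0, "wz": 0}, {"x": 0, "y": 0.005, "z": 0.025, "wx": 0, "wy": 0, "wz": 0}]}}

```text
time_s: 3.68
tool_pos: [0.5198, -0.0201, 0.1278]
eef_rot: [0.987, 0.162, 0.0, -0.0]
ft_force: [0.6, -0.3, 0.8]
width: 0.002
```

Emit:
{"api": "move_arm", "payload": {"steps": [{"x": 0, "y": 0, "z": 0.005, "wx": 0, "wy": 0, "wz": 0}, {"x": 0, "y": 0, "z": 0.01, "wx": 0, "wy": 0, "wz": 0}, {"x": 0, "y": 0, "z": 0.01, "wx": 0, "wy": 0, "wz": 0}, {"x": 0, "y": 0, "z": 0.01, "wx": 0, "wy": 0, "wz": 0}]}}

```text
time_s: 4.18
tool_pos: [0.52, -0.0201, 0.125]
eef_rot: [0.987, 0.162, 0.0, 0.0]
ft_force: [0.1, -1.1, 2.2]
width: -0.003
```

Contact at about 1 mm and 2 N. Now press to about 5 mm and hold.

Emit:
{"api": "move_arm", "payload": {"steps": [{"x": 0, "y": 0, "z": 0.007, "wx": 0, "wy": 0, "wz": 0}, {"x": 0, "y": 0, "z": 0.0135, "wx": 0, "wy": 0, "wz": 0}, {"x": 0, "y": 0, "z": 0.0135, "wx": 0, "wy": 0, "wz": 0}, {"x": 0, "y": 0, "z": 0.0135, "wx": 0, "wy": 0, "wz": 0}, {"x": 0, "y": 0, "z": 0.0135, "wx": 0, "wy": 0, "wz": 0}]}}

```text
time_s: 4.8
tool_pos: [0.52, -0.0201, 0.1211]
eef_rot: [0.987, 0.162, 0.0, 0.0]
ft_force: [-1.0, -0.1, 4.9]
width: -0.003
```

The reading is 4.9 N at z 0.121, about 4–5 mm down. I'll take one picture for the record while it's held.

```bash
python3 - <<'E'
from h import *
snap("scene","pics/s4.png");print(env.get_state()["ft_force"])
E
```

```text
[-1.81983765 -0.42153005  6.35508176]
```

Emit:
{"api": "move_arm", "payload": {"steps": [{"x": 0, "y": 0, "z": 0, "wx": 0, "wy": 0, "wz": 0}, {"x": 0, "y": 0, "z": -0.01, "wx": 0, "wy": 0, "wz": 0}, {"x": 0, "y": 0, "z": -0.025, "wx": 0, "wy": 0, "wz": 0}, {"x": 0, "y": 0, "z": -0.06, "wx": 0, "wy": 0, "wz": 0}, {"x": 0, "y": 0, "z": -0.16, "wx": 0, "wy": 0, "wz": 0}, {"x": 0, "y": 0, "z": -0.3, "wx": 0, "wy": 0, "wz": 0}, {"x": 0, "y": 0, "z": -0.45, "wx": 0, "wy": 0, "wz": 0}, {"x": 0, "y": 0, "z": -0.55, "wx": 0, "wy": 0, "wz": 0}]}}

```text
time_s: 5.85
tool_pos: [0.5202, -0.0201, 0.2887]
eef_rot: [0.987, 0.162, 0.001, 0.0]
ft_force: [0.2, -1.4, 0.5]
width: 0.002
```

Emit:
{"api": "move_arm", "payload": {"steps": [{"x": 0, "y": 0, "z": 0, "wx": 0, "wy": 0, "wz": 0}, {"x": 0, "y": 0, "z": 0, "wx": 0, "wy": 0, "wz": 0}, {"x": 0, "y": 0, "z": 0, "wx": 0, "wy": 0, "wz": 0}, {"x": 0, "y": 0, "z": 0, "wx": 0, "wy": 0, "wz": 0}]}}

```text
time_s: 6.35
tool_pos: [0.5192, -0.02, 0.2845]
eef_rot: [0.987, 0.162, -0.001, -0.0]
ft_force: [-0.6, 0.8, -0.7]
width: 0.001
```

```bash
python3 - <<'E'
from h import *
snap("scene","pics/s5.png");print(env.get_state()["ft_force"],env.get_state()["tool_pos"])
f=lambda n:cv2.resize(cv2.imread(n)[165:285,220:320],(260,312),interpolation=cv2.INTER_CUBIC)
cv2.imwrite("pics/c5.png",np.hstack([f("pics/s%d.png"%k) for k in(1,4,5)]))
d=lambda n:cv2.imread(n)[180:300,220:400].astype(float)
print(np.abs(d("pics/s1.png")-d("pics/s5.png")).mean())
E
```

```text
[ 0.24657058 -0.19369754  0.29121022] [ 0.51937395 -0.0200505   0.28475197]
1.8365740740740741
```

View pics/c5.png

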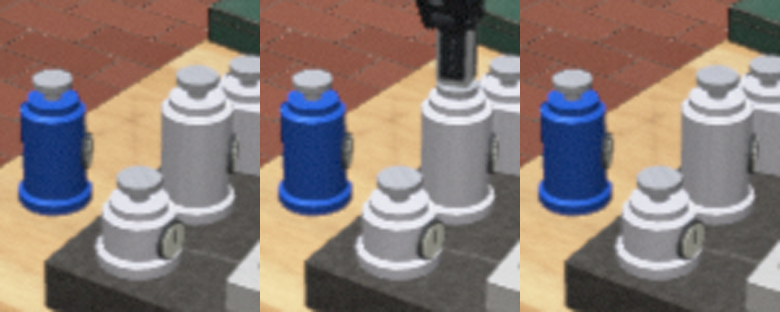

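The before, during and after views show the anvil down under the tips, then fully up again. The setter and its neighbours are where they were.

```bash
python3 -c "from station import close_job; print(close_job())"
```

```text
the job is handed in; nothing more can be done
None
```

The tall setter's anvil is free: I pressed it about halfway with the shut fingertips, it sprang back up, and I've handed the job in.

- **Press:** it went down about 4–5 mm of its 10 mm travel, at 5–6 N. I held it for roughly half a second and took about 6.4 s of the 34 s in all.
- **Clear:** the hand is about 16 cm above the anvil, with no force beyond sensor noise.
- **Last picture:** the anvil is fully up, and the tall setter, the low setter and as much of the square setter as the crop shows are where they were before. I didn't view the two loose workpieces up close again; a coarse before/after image difference over the plate showed only a small change.
- **Disagreements:** the three camera views placed the anvil up to about 8 mm apart. I used a middle value, then trimmed it with the wrist camera. The first two move calls were refused and moved nothing, because they left out the turn values.

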